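Bring the handheld radio round to the front of the desk carousel

ROBOT

A 6-joint arm with a two-finger parallel gripper is mounted at the origin on the work surface. World frame = base frame: x ahead of the robot, y to its left, z up, the work surface at z = 0. Lengths are in m, angles in rad, forces in N, time in s.
With the tool pointing down it reaches from about 0.325 to 0.9 m from the base axis. Payload 6.1 kg.
Tool frame: the origin (TCP) lies midway between the tips of the shut fingers; the grasp point (between the pads) lies 19 mm behind it (bot.tcp_to_grasp is the z of the grasp point in the tool frame, in m); z points along the fingers, y is the line along which they close (so a half turn about z gives the same grasp; the last joint's range is limited). The gripper opens to 87 mm and grips with 3 to 60 N. Pads are 19 mm wide; open, the fingers measure 117 mm over their backs; the gripper's body (75 mm by 190 mm) begins 51 mm behind the grasp point.
Start: joints at [-1.27, 0.22, 1.526, -0, 1.395, -0.126], TCP at [0.259, -0.569, 0.223] pointing down, gripper open.
Joint ranges: [-2.98, 2.98], [-0.91, 2.08], [0.09, 2.57], [-1.24, 4.39], [0.2, 2.65], [-2.68, 2.68]. Speed limits (rad/s): [2.57, 2.57, 3.01, 3.14, 3.14, 3.14].

INTERFACE

Orientations are given as a unit quaternion [w, x, y, z].
In Python, from station import bot gives the robot as it stands.
- The arm moves only by the tool jog_arm, never from a script. Its argument "plan" is a list of rows, each a list of 6 numbers: the shift along the world's x, y, z in m, then the turn, a rotation vector about the world's x, y, z in degrees. In form: [[tx, ty, tz, rx, ry, rz], ...]. A call has 1 to 12 rows; each row shifts and turns the commanded pose from where the row before left it; what a row does not reach is not made up. A row lasts 1/12 s, in which the tool goes at most 41.7 mm and 7.16 degrees, less where a joint would pass 70% of its speed; a pose out of reach is approached as far as the arm can. A call is refused whole if a number of a shift passes 0.0417 or a number of a turn 7.16, either way. A call with a gripper value outside its range is refused whole. "jaw" is the opening, from 0 (shut) to 1 (fully open), set as the call begins (left out, the last holds). The fingers move at their own pace and stop on an object; "force" is the grip in N (left out, the last holds). Time passes only in rows, so rows that do not move let the fingers close. It gives the time, the measured TCP pose, the force, the opening and the grip force at its end, in the units of the state.
- bot.sense(): the state, without advancing time (a new reading comes with each control period).
- bot.capture(name): name is "scene" or "top" or "wrist"; returns the picture (384x512x3 uint8, red, green, blue); there is no depth.
- bot.camera_info(name): a dict with "mtx" (3x3 intrinsics, pixels), "cam_to_world" (4x4, takes a point from camera to world coordinates); the wrist camera has in their place "hand_eye" (4x4, takes a point from camera to tool coordinates, whose origin is the TCP and whose axes are the flange's). Camera axes: x right, y down, z forward; pixel columns grow to the right and rows downward; lengths in m; the calibration is good to about 2 mm. A picture is of the moment at which its call begins: read the wrist's pose just before it. camera_info takes no time and is no camera call.
- bot.finish_job(): hands the job in; it is judged then, once.
The state is a dict: "time": time; "joints": joint angles; "qvel": joint speeds; "effort": joint torques, N m; "eef_pos": TCP position; "tcp_rot": TCP orientation; "contact_force": force on the tool from outside, world axes, zero at the start; "ft_torque": the same for the moment, N m; "gripper_width": finger opening in m; "grip_force": force on a finger pad.
Only numpy, scipy, OpenCV 4.12 (cv2) and the standard library are available. Lean on these libraries where they do the work, as an engineer would, in place of code of your own. Each camera call takes 0.05 s, during which the arm holds its last target. There are 200 camera calls.

TASK

The handheld radio in its charger stands on the round wooden desk carousel, facing away from the operator's side. Gently push the carousel round by its notched rim with the fingertips until the radio's face (display and keypad) looks squarely out over the front edge of the desk, where the robot is mounted, to within ten degrees, and leave it standing still there. Push the rim only: do not touch or lift the radio or anything else standing on the carousel, let nothing on it slide off or tip over, and leave the rest of the desk as it is.

Things in the scene. Friction and masses are not known exactly. Their poses are not given: they have to be found in the camera images.
- hub (a point): The carousel's axis, a fixed point 40 mm above the desk. The carousel is a bamboo turntable, 350 mm across, its disc 16 to 36 mm above the desk, on a round foot 230 mm across and 8 mm high; the desk beside and under its rim is free. A lip inside the rim (radius 142 to 148 mm) rises to 46 mm. Everything taller stands within 100 mm of the axis.
- notch (a point): Middle of one of six finger notches in the rim, 165 mm from the axis, 26 mm above the desk, straight in front of the radio's face. The notches lie every 60 degrees, open outwards, up and down, 25 mm deep (radius 175 in to 150 mm), about 75 mm wide at the mouth and 61 mm at the root. The lobes between them are about 100 mm wide: too wide to pinch, pushed on their ends.
- carousel: The turning bamboo disc with its notched rim, pushed with the fingers. Origin on the axis at its underside, 16 mm above the desk; z up, -x the way the radio faces (so -x must end along world -x, towards the front edge of the desk).
- liner: Cork liner inside the lip, 283 mm across, top 38 mm above the desk, with the black charger (66 x 86 mm, up to 78 mm above the desk) screwed on; turns with the carousel, endlessly either way. The bearing is stiff: 1 to 2 N at the rim turn it, and it stops at once when no longer pushed. Not to be touched. Origin on the axis, 36 mm up; z up, -x the way the radio faces.
- cradle (a point): Centre of the charger pocket's floor, on the carousel, 60 mm from its axis, 50 mm above the desk; it turns with the carousel.
- radio: Black handheld radio, 34 x 56 x 112 mm with a stub antenna up to 185 mm above its foot (235 mm above the desk), standing loosely in the charger pocket, back to the axis. Origin at the centre of its underside; its -x axis points out of its face, z up. Not to be touched or lifted.
- radio_face (a point): Middle of the display on the radio's face, 77 mm from the carousel's axis, 142 mm above the desk.
- spray: Pale grey-white spray can of contact cleaner, 53 mm across, 155 mm high, standing loose on the cork about 63 mm from the axis, in one of the three places beside and behind the radio. Origin at the centre of its underside, z up. Not to be touched.
- jar: Glass jar with a steel lid, 62 mm across, 72 mm high, standing loose on the cork in another of those places. Origin at the centre of its underside, z up. Not to be touched.
- tape: Roll of black tape lying flat on the cork in the third of those places, 66 mm across, 19 mm high. Origin at the centre of its underside, z up. Not to be touched.
- mouse: Black computer mouse, 105 x 60 x 33 mm, lying loose on the desk to one side of the carousel. Origin at the centre of its underside. Leave alone.
- key: Morse paddle key on a heavy steel base, about 120 x 75 x 47 mm, loose on the desk to one side. Origin at the centre of its base's underside. Leave alone.
- mug: White mug, 80 mm across and 95 mm high, handle to its +y, loose on the desk to one side. Origin at the centre of its underside. Leave alone.
- headphones: Black headphones lying flat on the desk on the robot's right, about 225 x 220 x 36 mm. Origin on the desk midway between the ear cups; the band runs to their +x. Leave alone.

How it is judged:
On the way:
1. the fingers push the carousel's rim (contact force between the fingers and carousel above 0.3 N).
At the end, for the whole second after the job is handed in: The radio's face looks along world -x, over the front edge of the desk, to within 10 degrees; the carousel stands still (under 0.05 rad/s); the radio is seated upright in its charger (within 8 mm and 7 degrees), and the spray can, jar and tape stand upright on the carousel within 100 mm of its axis (x of radio_face in the frame of hub below -0.06 m and y of radio_face in the frame of hub between -0.0135 and 0.0135 m and distance between radio and cradle below 0.008 m and angle between radio's own z axis and vertical below 0.12 rad and horizontal distance between each of spray, jar, tape and hub below 0.1 m and angle between each of spray, jar, tape's own z axis and vertical below 0.1 rad and angular speed of liner below 0.05 rad/s); the robot touches nothing.
It fails at once if the robot touches the cork liner or the charger (it pushes elsewhere than at the rim) (contact force between any of the arm, the fingers and liner above 1 N).
It fails at once if the robot touches something standing on the carousel (contact force between any of the arm, the fingers and radio above 0.5 N or contact force between any of the arm, the fingers and spray above 0.5 N or contact force between any of the arm, the fingers and jar above 0.5 N or contact force between any of the arm, the fingers and tape above 0.5 N).
It fails at once if something on the carousel is lifted or tipped over (height (world z) of radio above 0.065 m or height (world z) of any of spray, jar, tape above 0.055 m or angle between any of radio, spray, jar's own z axis and vertical above 0.3 rad).
It fails at once if the carousel is spun roughly (over 2.5 rad/s) (angular speed of liner above 2.5 rad/s).
It fails at once if the mouse, key, mug or headphones are disturbed (moved over 20 mm) (distance of any of mouse, key, mug, headphones from where it was at the start of the episode above 0.02 m).
It also fails if it takes over 72 s, if anything falls off the work surface, if the arm or the gripper's body presses on something with over 40 N, if the wrist force passes 120 N, or if a joint passes its speed limit or range.

## Working session

There is one attempt and no reset: what is moved stays moved. The work goes in short steps, Python scripts to look and compute and a tool call to move; the robot and the scene stay as the last step left them, time stands still between calls to the robot, and variables do not carry over. Pictures are saved under pics/ and viewed, at most 10 in all, crops included, and the job is handed in when it is done.

Besides the shell and the picture viewer there is one more tool, called after "Request:" as name(argument=value, ...), one argument or row to a line, values as JSON. jog_arm: Moves the arm, as the interface text tells. Its arguments: {"type":"object","properties":{"plan":{"type":"array","items":{"type":"array","items":{"type":"number"}}},"jaw":{"type":"number"},"force":{"type":"number"}},"required":["plan"]}

```bash
mkdir -p pics; python3 - <<'E'
from station import bot
import cv2
for n in("top","scene"):
    cv2.imwrite(f"pics/{n}0.png",bot.capture(n)[:,:,::-1])
    i=bot.camera_info(n);print(n,i["mtx"],i["cam_to_world"])
s=bot.sense();print(s["time"],s["eef_pos"],s["tcp_rot"])
E
```

```text
top [[393.9652706    0.         254.84572962]
 [  0.         393.9652706  193.71661187]
 [  0.           0.           1.        ]] [[-2.28853669e-02 -9.89726956e-01  1.41126939e-01  4.03068375e-01]
 [-9.99737919e-01  2.27401343e-02 -2.64191423e-03 -1.87310187e-02]
 [-5.94471824e-04 -1.41150414e-01 -9.89987983e-01  1.27813951e+00]
 [ 0.00000000e+00  0.00000000e+00  0.00000000e+00  1.00000000e+00]]
scene [[451.19429507   0.         252.63727822]
 [  0.         451.19429507 195.71728711]
 [  0.           0.           1.        ]] [[ 0.07659672  0.79728978 -0.59871692  1.32809229]
 [ 0.99705306 -0.06381463  0.04257811 -0.06014613]
 [-0.00425981 -0.60021388 -0.7998282   1.14288009]
 [ 0.          0.          0.          1.        ]]
0.1 [ 0.25853595 -0.56838963  0.2215337 ] [-8.85656502e-04  9.77314255e-01  2.11792485e-01 -8.14812982e-05]
```

View pics/top0.png

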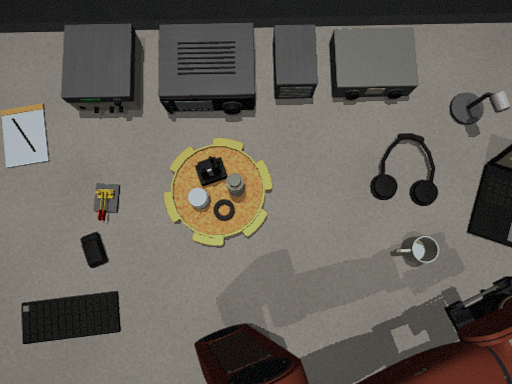

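View pics/scene0.png

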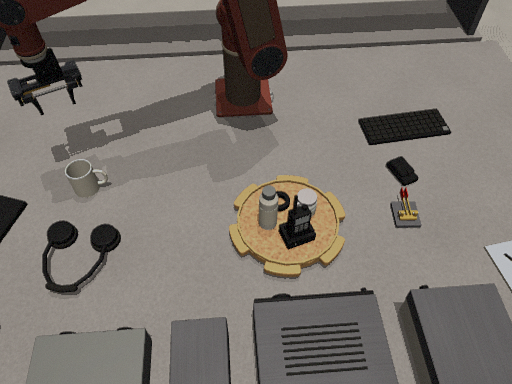

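```bash
cat > h.py <<'E'
from station import bot
import cv2,numpy as np
def P(n,X):
    i=bot.camera_info(n);T=np.linalg.inv(i["cam_to_world"]);c=(T[:3,:3]@np.asarray(X,float).T).T+T[:3,3]
    p=(i["mtx"]@c.T).T;return p[:,:2]/p[:,2:]
def rect(n,img,c,z,half=.2,px=600):
    # image up=+x world, left=+y
    w=np.array([[c[0]+half,c[1]+half,z],[c[0]+half,c[1]-half,z],[c[0]-half,c[1]-half,z],[c[0]-half,c[1]+half,z]])
    H=cv2.getPerspectiveTransform(P(n,w).astype(np.float32),np.float32([[0,0],[px,0],[px,px],[0,px]]))
    return cv2.warpPerspective(img,H,(px,px),flags=cv2.INTER_CUBIC)
def pix2w(n,uv,z):
    i=bot.camera_info(n);d=i["cam_to_world"][:3,:3]@np.linalg.inv(i["mtx"])@[uv[0],uv[1],1];o=i["cam_to_world"][:3,3]
    return o+d*(z-o[2])/d[2]
def orange(img):
    h=cv2.cvtColor(img,cv2.COLOR_BGR2HSV);return cv2.inRange(h,(8,90,60),(35,255,255))
def hub(img):
    m=orange(img); m[:, :140]=0;m[:,300:]=0;m[:130]=0;m[260:]=0
    p=cv2.findNonZero(m);(c,r)=cv2.minEnclosingCircle(p);return c,r,pix2w("top",c,.036)
E
python3 - <<'E'
from h import *
im=cv2.imread("pics/top0.png");c,r,w=hub(im);print(c,r,w)
R=rect("top",im,w,.036)
for rad in(142,175): cv2.circle(R,(300,300),int(rad*1.5),(255,0,0),1)
cv2.imwrite("pics/r0.png",R)
E
```

```text
(217.6447296142578, 190.9342041015625) 54.79587936401367 [0.59182314 0.09632182 0.036     ]
```

View pics/r0.png

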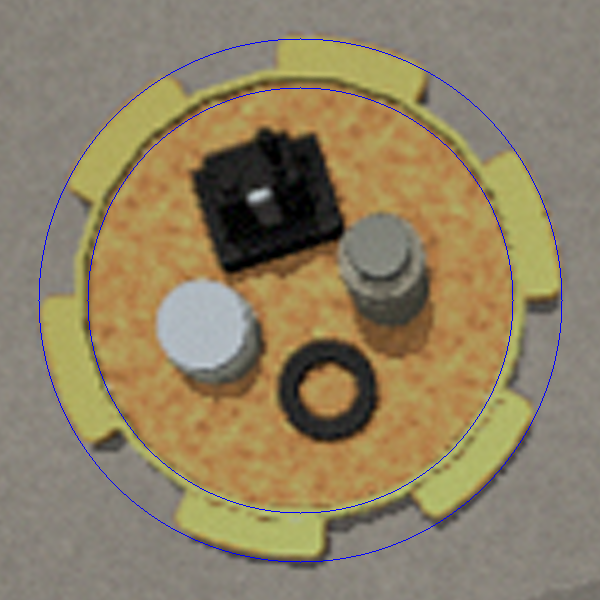

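Request:
jog_arm(
  plan=[
    [0,0.01,0.03,0,0,0],
    [0,0.02,0.035,0,0,0],
    [0.01,0.03,0.035,0,0,5],
    [0.015,0.034,0.02,0,0,5],
    [0.015,0.034,0,0,0,5],
    [0.015,0.034,0,0,0,5],
    [0.015,0.034,0,0,0,5],
    [0.015,0.034,0,0,0,5],
    [0.015,0.034,0,0,0,5],
    [0.015,0.034,0,0,0,5],
    [0.015,0.034,0,0,0,5],
    [0.015,0.034,0,0,0,5],
  ],
  jaw=0,
  force=10,
)

```text
time: 1.1
eef_pos: [0.4025, -0.205, 0.3379]
tcp_rot: [-0.0, 0.795, 0.607, -0.0]
contact_force: [0.4, 0.3, 0.7]
gripper_width: 0.0151
grip_force: 0.0
```

Request:
jog_arm(
  plan=[
    [0.018,0.034,0,0,0,5],
    [0.018,0.034,0,0,0,0],
    [0.018,0.034,0,0,0,0],
    [0.018,0.034,0,0,0,0],
    [0.018,0.034,0,0,0,0],
    [0.018,0.034,0,0,0,0],
    [0.018,0.034,0,0,0,0],
    [0.018,0.034,0,0,0,0],
    [0.018,0.034,0,0,0,0],
    [0.018,0.034,0,0,0,0],
    [0.018,0.034,0,0,0,0],
    [0.018,0.034,0,0,0,0],
  ],
)

```text
time: 2.1
eef_pos: [0.6187, 0.2031, 0.3375]
tcp_rot: [-0.0, 0.769, 0.639, -0.0]
contact_force: [-0.3, -0.1, 0.7]
gripper_width: 0.0005
grip_force: 0.0
```

Request:
jog_arm(
  plan=[
    [0.003,0.03,0,0,0,0],
    [0.003,0.027,-0.01,0,0,0],
    [0,0,-0.035,0,0,0],
    [0,0,-0.035,0,0,0],
    [0,0,-0.035,0,0,0],
    [0,0,-0.035,0,0,0],
    [0,0,-0.035,0,0,0],
    [0,0,-0.035,0,0,0],
    [0,0,-0.035,0,0,0],
    [0,0,-0.025,0,0,0],
    [0,0,0,0,0,0],
  ],
)

```text
time: 3.02
eef_pos: [0.6187, 0.2565, 0.0499]
tcp_rot: [-0.003, 0.769, 0.639, -0.006]
contact_force: [-1.8, 0.3, -0.5]
gripper_width: 0.0004
grip_force: 0.0
```

```bash
python3 - <<'E'
from h import *
s=bot.sense();print(s["eef_pos"],s["joints"])
t=bot.capture("top")[:,:,::-1].copy();c=bot.capture("scene")[:,:,::-1].copy()
R=rect("top",t,[.593,.097],.036,.2,400)
cv2.imwrite("pics/c1.png",np.hstack([R,cv2.resize(c[90:290,200:400],(400,400),interpolation=cv2.INTER_CUBIC)]))
E
```

```text
[0.61873212 0.25646735 0.04994818] [ 2.75353272e-01  4.97080422e-01  1.51289569e+00 -6.13428765e-05
  1.14494012e+00  4.59503708e-01]
```

View pics/c1.png

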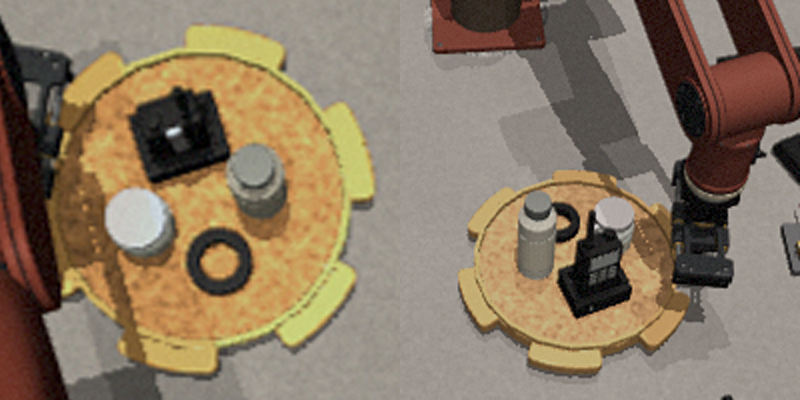

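Request:
jog_arm(
  plan=[
    [0.002,0.004,0,0,0,0],
    [0,0,0,0,0,0],
    [0,0,-0.013,0,0,0],
    [0,0,-0.013,0,0,0],
    [0,0,-0.012,0,0,0],
    [0,0,0,0,0,0],
  ],
)

```text
time: 3.62
eef_pos: [0.6234, 0.2612, 0.0159]
tcp_rot: [-0.001, 0.769, 0.639, -0.003]
contact_force: [-0.2, -1.0, -1.2]
gripper_width: 0.0
grip_force: 0.0
```

```bash
python3 - <<'E'
import numpy as np
a=np.radians(np.arange(80,245,4));p=np.c_[.593+.167*np.cos(a),.097+.167*np.sin(a)]
d=np.diff(p,axis=0)
for k in range(0,len(d),12): print([[round(x,4),round(y,4),0,0,0,3.5] for x,y in d[k:k+12]])
E
```

```text
[[np.float64(-0.0115), np.float64(0.0016), 0, 0, 0, 3.5], [np.float64(-0.0116), np.float64(0.0008), 0, 0, 0, 3.5], [np.float64(-0.0117), np.float64(0.0), 0, 0, 0, 3.5], [np.float64(-0.0116), np.float64(-0.0008), 0, 0, 0, 3.5], [np.float64(-0.0115), np.float64(-0.0016), 0, 0, 0, 3.5], [np.float64(-0.0114), np.float64(-0.0024), 0, 0, 0, 3.5], [np.float64(-0.0112), np.float64(-0.0032), 0, 0, 0, 3.5], [np.float64(-0.011), np.float64(-0.004), 0, 0, 0, 3.5], [np.float64(-0.0106), np.float64(-0.0047), 0, 0, 0, 3.5], [np.float64(-0.0103), np.float64(-0.0055), 0, 0, 0, 3.5], [np.float64(-0.0099), np.float64(-0.0062), 0, 0, 0, 3.5], [np.float64(-0.0094), np.float64(-0.0069), 0, 0, 0, 3.5]]
[[np.float64(-0.0089), np.float64(-0.0075), 0, 0, 0, 3.5], [np.float64(-0.0084), np.float64(-0.0081), 0, 0, 0, 3.5], [np.float64(-0.0078), np.float64(-0.0087), 0, 0, 0, 3.5], [np.float64(-0.0072), np.float64(-0.0092), 0, 0, 0, 3.5], [np.float64(-0.0065), np.float64(-0.0097), 0, 0, 0, 3.5], [np.float64(-0.0058), np.float64(-0.0101), 0, 0, 0, 3.5], [np.float64(-0.0051), np.float64(-0.0105), 0, 0, 0, 3.5], [np.
[... 555 characters left out ...]
 0, 0, 0, 3.5], [np.float64(0.0036), np.float64(-0.0111), 0, 0, 0, 3.5], [np.float64(0.0044), np.float64(-0.0108), 0, 0, 0, 3.5], [np.float64(0.0051), np.float64(-0.0105), 0, 0, 0, 3.5], [np.float64(0.0058), np.float64(-0.0101), 0, 0, 0, 3.5], [np.float64(0.0065), np.float64(-0.0097), 0, 0, 0, 3.5], [np.float64(0.0072), np.float64(-0.0092), 0, 0, 0, 3.5], [np.float64(0.0078), np.float64(-0.0087), 0, 0, 0, 3.5]]
[[np.float64(0.0084), np.float64(-0.0081), 0, 0, 0, 3.5], [np.float64(0.0089), np.float64(-0.0075), 0, 0, 0, 3.5], [np.float64(0.0094), np.float64(-0.0069), 0, 0, 0, 3.5], [np.float64(0.0099), np.float64(-0.0062), 0, 0, 0, 3.5], [np.float64(0.0103), np.float64(-0.0055), 0, 0, 0, 3.5]]
```

Request:
jog_arm(
  plan=[
    [-0.0057,0.0009,0,0,0,1.7],
    [-0.0058,0.0007,0,0,0,1.8],
    [-0.0058,0.0005,0,0,0,1.7],
    [-0.0058,0.0003,0,0,0,1.8],
    [-0.0117,0,0,0,0,3.5],
    [-0.0116,-0.0008,0,0,0,3.5],
    [-0.0115,-0.0016,0,0,0,3.5],
    [-0.0114,-0.0024,0,0,0,3.5],
    [-0.0112,-0.0032,0,0,0,3.5],
    [-0.011,-0.004,0,0,0,3.5],
    [-0.0106,-0.0047,0,0,0,3.5],
    [-0.0103,-0.0055,0,0,0,3.5],
  ],
)

```text
time: 4.62
eef_pos: [0.5134, 0.2425, 0.0199]
tcp_rot: [-0.0, 0.54, 0.842, 0.0]
contact_force: [1.3, 2.3, -0.3]
gripper_width: 0.0004
grip_force: 0.8
```

Request:
jog_arm(
  plan=[
    [-0.0099,-0.0062,-0.002,0,0,3.5],
    [-0.0094,-0.0069,-0.002,0,0,3.5],
    [-0.0089,-0.0075,0,0,0,3.5],
    [-0.0084,-0.0081,0,0,0,3.5],
    [-0.0078,-0.0087,0,0,0,3.5],
    [-0.0072,-0.0092,0,0,0,3.5],
    [-0.0065,-0.0097,0,0,0,3.5],
    [-0.0058,-0.0101,0,0,0,3.5],
    [-0.0051,-0.0105,0,0,0,3.5],
    [-0.0044,-0.0108,0,0,0,3.5],
    [-0.0036,-0.0111,0,0,0,3.5],
    [-0.0028,-0.0113,0,0,0,3.5],
  ],
)

```text
time: 5.62
eef_pos: [0.4331, 0.1321, 0.0158]
tcp_rot: [-0.001, 0.203, 0.979, 0.0]
contact_force: [-0.6, 1.9, 0.3]
gripper_width: 0.0008
grip_force: 0.8
```

```bash
python3 - <<'E'
from h import *
s=bot.sense();print(s["eef_pos"],s["joints"],s["contact_force"])
t=bot.capture("top")[:,:,::-1].copy();c=bot.capture("scene")[:,:,::-1].copy()
R=rect("top",t,[.593,.097],.036,.2,400)
cv2.imwrite("pics/c2.png",np.hstack([R,cv2.resize(c[90:290,200:400],(400,400),interpolation=cv2.INTER_CUBIC)]))
E
```

```text
[0.43312251 0.13210155 0.01582134] [ 1.21054262e-01  7.97856977e-02  2.11590279e+00  8.32045692e-04
  9.47200697e-01 -1.04237171e+00] [-0.58038659  1.93845826  0.31056486]
```

View pics/c2.png

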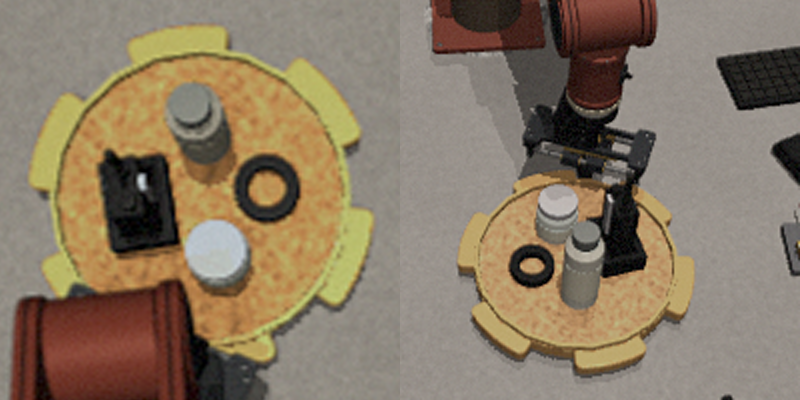

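Request:
jog_arm(
  plan=[
    [-0.002,-0.0115,0,0,0,3.3],
    [-0.0012,-0.0116,0,0,0,3.3],
    [-0.0004,-0.0116,0,0,0,3.3],
    [0.0004,-0.0116,0,0,0,3.3],
    [0.0012,-0.0116,0,0,0,3.3],
    [0.002,-0.0115,0,0,0,3.3],
    [0.0028,-0.0113,0,0,0,3.3],
    [0.0036,-0.0111,0,0,0,3.3],
    [0.0044,-0.0108,0,0,0,3.3],
    [0.0051,-0.0105,0,0,0,3.3],
    [0.0058,-0.0101,0,0,0,3.3],
    [0.0065,-0.0097,0,0,0,3.3],
  ],
)

```text
time: 6.72
eef_pos: [0.4625, -0.0005, 0.0161]
tcp_rot: [-0.0, -0.14, 0.99, 0.0]
contact_force: [-0.1, 2.3, 0.4]
gripper_width: 0.0008
grip_force: 0.8
```

Request:
jog_arm(
  plan=[
    [0.0072,-0.0092,0,0,0,3.3],
    [0.0078,-0.0087,0,0,0,3.3],
    [0.0084,-0.0081,0,0,0,3.3],
    [0.0089,-0.0075,0,0,0,3.3],
    [0.0094,-0.0069,0,0,0,3.3],
    [0.005,-0.003,0,0,0,1.6],
    [0,0,0,0,0,0],
  ],
)

```text
time: 7.3
eef_pos: [0.5101, -0.0449, 0.016]
tcp_rot: [-0.0, -0.293, 0.956, -0.001]
contact_force: [-0.7, -3.1, -0.8]
gripper_width: 0.0005
grip_force: 1.5
```

```bash
python3 - <<'E'
from h import *
s=bot.sense();print(s["eef_pos"],s["joints"],s["contact_force"])
t=bot.capture("top")[:,:,::-1].copy();c=bot.capture("scene")[:,:,::-1].copy()
R=rect("top",t,[.593,.097],.036,.2,400)
cv2.imwrite("pics/c3.png",np.hstack([R,cv2.resize(c[90:290,200:400],(400,400),interpolation=cv2.INTER_CUBIC)]))
E
```

```text
[ 0.51008518 -0.044885    0.01604103] [-2.41214487e-01  2.09277777e-01  1.96748518e+00 -1.19085858e-03
  9.64275315e-01 -2.40612456e+00] [-0.7498126  -3.13969236 -0.80410604]
```

View pics/c3.png

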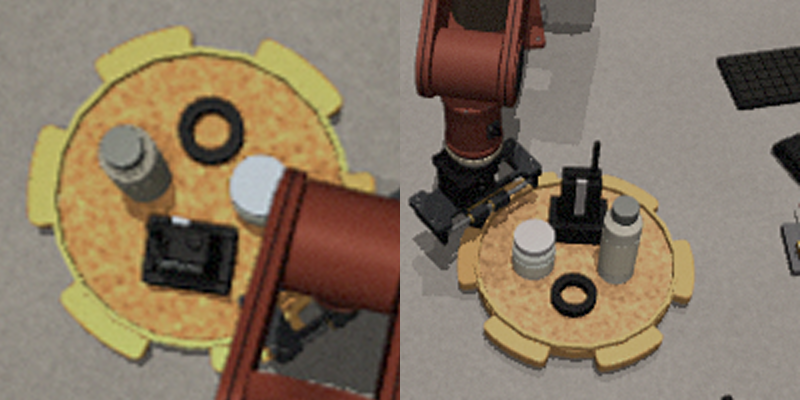

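```bash
cat >> h.py <<'E'
def phase(img,vis):
    a=np.arange(0,360,.5);a=a[vis(a)];acc=[];Z=.036
    for r in(.158,.163,.168):
        p=P("top",np.c_[.593+r*np.cos(np.radians(a)),.097+r*np.sin(np.radians(a)),np.full(len(a),Z)]).astype(np.float32)
        acc.append(cv2.remap(orange(img).astype(np.float32)/255,p[:,0],p[:,1],cv2.INTER_LINEAR))
    v=np.mean(acc,0)-.5
    ph=np.arange(0,60,.25)
    sc=[np.sum(-v*np.sign(np.cos(np.radians((a-q)*6))+.26)) for q in ph] # notch half width ~ 12.5
    return ph[int(np.argmax(sc))]
E
python3 - <<'E'
from h import *
im=cv2.imread("pics/top0.png")
print(phase(im,lambda a:a<400),phase(im,lambda a:(a<190)|(a>340)))
t=bot.capture("top")[:,:,::-1].copy();print(phase(t,lambda a:(a<180)|(a>340)))
E
```

```text
0.25 22.75
17.25
```

Request:
jog_arm(
  plan=[
    [0.005,-0.0032,0,0,0,1],
    [0.005,-0.003,0,0,0,1],
    [0.005,-0.0028,0,0,0,1],
    [0.0045,-0.0025,0,0,0,1],
    [0,0,0,0,0,0],
    [0,0,0,0,0,0],
  ],
)

```text
time: 7.95
eef_pos: [0.5296, -0.0557, 0.0165]
tcp_rot: [0.001, -0.327, 0.945, -0.0]
contact_force: [-0.2, 0.0, -0.6]
gripper_width: 0.0004
grip_force: 0.0
```

Request:
jog_arm(
  plan=[
    [-0.005,0.002,0,0,0,0],
    [-0.007,0.001,0,0,0,0],
    [0,0,0.01,0,0,0],
    [0,0,0.03,0,0,0],
    [0,0,0.035,0,0,0],
    [-0.01,-0.02,0.035,0,0,0],
    [-0.01,-0.03,0.03,0,0,0],
    [-0.01,-0.03,0.03,0,0,0],
    [-0.01,-0.035,0,0,0,0],
    [-0.01,-0.035,0,0,0,0],
    [-0.01,-0.035,0,0,0,0],
    [-0.01,-0.035,0,0,0,0],
  ],
)

```text
time: 8.95
eef_pos: [0.4732, -0.2237, 0.1823]
tcp_rot: [-0.025, -0.288, 0.957, -0.026]
contact_force: [0.3, -1.0, 0.6]
gripper_width: 0.0006
grip_force: 0.0
```

```bash
python3 - <<'E'
from h import *
t=bot.capture("top")[:,:,::-1].copy();print(bot.sense()["eef_pos"])
cv2.imwrite("pics/c4.png",rect("top",t,[.593,.097],.036))
E
```

```text
[ 0.47275017 -0.22680584  0.18191424]
```

View pics/c4.png

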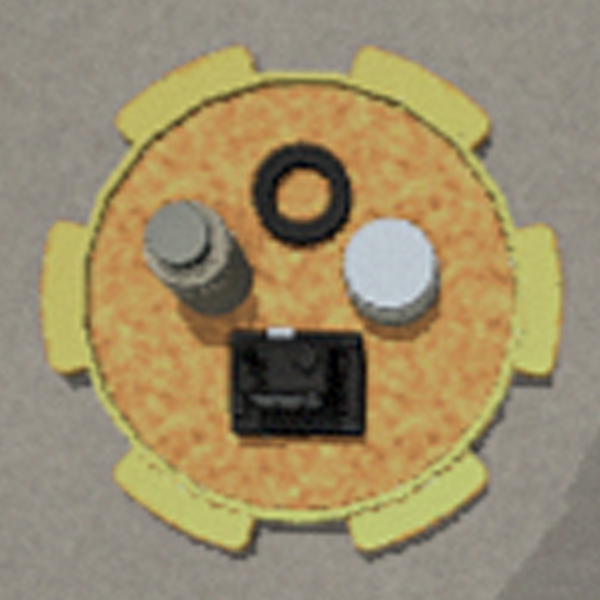

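The notches are now symmetric about the front line, the charger sits squarely toward −x, and every item is still upright on the carousel. The arm is clear.

```bash
python3 -c "
from station import bot
print(bot.finish_job())"
```

```text
the job is handed in; nothing more can be done
None
```

I pushed the carousel round by its rim until the radio faces the front edge of the desk, squarely as far as the last picture shows. Everything on it was still upright, the arm was clear, and the job is handed in; no verdict came back.

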